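# Clamp a tissue cassette in a sprung-jaw vice

### The job

Clamp the tissue cassette that lies alone on the bench in the small vice: hook the pull plate, draw the sprung jaw right out until it bears on the rubber buffers of its stop block, firmly but without wrenching it, and let its catch hold it open. Lay the cassette flat on the bed, wax side up and lengthwise between the jaws, let go of it, then press the catch's pad so that the jaw closes on it. Leave the beaker, petri dish and steel mould where they are.

Things in the scene. Friction and masses are not known exactly. Their poses are not given: they have to be found in the camera images.
- vice: Fixed vice, grey bed 215 x 90 mm, flat top 20 mm above the bench. Origin on the bench under its middle; x lengthwise from pull plate to fixed jaw, y across, z up. Steel fixed jaw at the +x end: 56 mm wide, top 37 mm above the bench, clamping face at x = 75 mm. A 16 mm wide draw bar (top 33.5 mm, with a small tooth to 40 mm) runs from the sprung jaw in -x through the stop block to the pull plate.
- jaw (a joint): How far the sprung jaw is drawn out along the vice's -x, m; 0 closed. Gap between the jaws = 36 mm + this. A spring shuts it: 4 N at 0, 0.22 N more per mm; damped (0.6 N per cm/s). Travel to the stop 26 to 36 mm: 15 mm minus the stop block's x in the vice frame; there the rubber buffers give about 4 N per mm. Firmly home = 3 N or more on the buffers on top of the spring; a push over 22 N is wrenching.
- pull_plate (a point): Middle of the top edge of the pull plate's +x side (facing the jaws), at x = -85 mm in the vice frame when the jaw is closed; moves with the jaw. Upright aluminium plate at the -x end of the draw bar, 44 mm wide, 10 mm thick, from 21 to 71 mm above the bench. Between it and the catch at least 44 mm of the bar lie open for fingertips when the jaw is closed.
- jaw_back (a point): Middle of the back (-x) face of the sprung jaw, 28 mm above the bench, which meets the stop block's buffers; moves with the jaw. The sprung jaw is steel, 50 mm wide, 14 mm thick, top 36 mm above the bench.
- stop_block: Fixed grey bridge over the draw bar, 56 mm wide, top 48 mm above the bench; its place along the vice varies. Origin on the bench under it, axes parallel to the vice's. Rubber buffers facing the sprung jaw end at x = +10 mm. The catch drops when the jaw is about 2 mm short of the buffers; let go there, the jaw springs back to hang on the catch about 2 mm off them.
- catch (a joint): Angle of the steel rocker catch on the stop block, rad: 0 = nose down behind the tooth, positive = nose lifted, by pressing the pad down. The nose frees the tooth at about 0.25; end of travel 0.45. Lightly sprung towards 0. When the jaw is closed or clamped the nose may rest raised on the tooth.
- catch_pad (a point): Centre of the top of the catch's 18 x 18 mm press pad, on the vice's +y side: 58 mm from the centre line, 54 mm above the bench, 14 mm in -x from the stop block's origin. Pressing it down about 10 mm (some 3 to 8 N) frees the jaw.
- cassette: Tissue cassette to be clamped: pale grey, 29 x 48 x 12 mm, 12 g, alone on the open bench (others are on the white cold plate further back). Origin at the centre of its underside; x across its 29 mm width, y along its length (solid length between the jaws 45 mm), z up to the wax. Lower 6 mm: plastic base 29 mm wide; wax above 24 mm wide.
- jar: Clear beaker, 52 mm diameter, 72 mm tall, origin at the centre of its underside; leave alone.
- dish: Clear petri dish, 64 mm diameter, 16 mm tall, origin at the centre of its underside; leave alone.
- mould: Steel embedding mould, 34 x 46 x 11 mm, origin at the centre of its underside; leave alone.
Mind the look-alikes: they are no part of the job. Leave any brown look-alike of the cassette alone.

How it is judged:
On the way, in this order (a step that is already met when the one before it is completed fails the run):
1. the sprung jaw is drawn out until its back bears firmly on the stop block's buffers (x of jaw_back in the frame of stop_block below 0.0107 m and contact force between vice and stop_block above 2.5 N), for 0.1 s.
2. the cassette lies flat on the bed lengthwise in the gap, let go, while the catch holds the jaw open (x of cassette in the frame of vice between 0.028 and 0.058 m and y of cassette in the frame of vice between -0.015 and 0.015 m and z of cassette in the frame of vice between 0.017 and 0.024 m and angle between cassette's own z axis and vertical below 0.12 rad and angle between the y axis of cassette and the x axis of vice, either way round below 0.35 rad and linear speed of cassette below 0.02 m/s and x of jaw_back in the frame of stop_block below 0.0145 m and contact force between the fingers and cassette below 0.1 N and contact force between the fingers and vice below 0.1 N), for 0.2 s.
At the end, for the whole second after the job is handed in: The cassette lies flat (0.12 rad), wax up, lengthwise (0.12 rad) between the jaws, within 15 mm of the centre line, against the fixed jaw and clamped with over 4 N by the sprung jaw (drawn out 6.5 to 11.5 mm), at rest; beaker, dish and mould within 20 mm of where they stood (value of joint jaw between 0.0065 and 0.0115 m and contact force between cassette and vice above 4 N and x of cassette in the frame of vice between 0.048 and 0.057 m and y of cassette in the frame of vice between -0.015 and 0.015 m and z of cassette in the frame of vice between 0.017 and 0.024 m and angle between cassette's own z axis and vertical below 0.12 rad and angle between the y axis of cassette and the x axis of vice, either way round below 0.12 rad and linear speed of cassette below 0.01 m/s and velocity of joint jaw between -0.01 and 0.01 m/s); the robot touches nothing.
It fails at once if the vice or its sprung jaw is wrenched: the fingers push on it with more than 22 N (contact force between the fingers and vice above 22 N).
It fails at once if the beaker is pushed more than 20 mm (distance of jar from where it was at the start of the episode above 0.02 m).
It fails at once if the petri dish is pushed more than 20 mm (distance of dish from where it was at the start of the episode above 0.02 m).
It fails at once if the mould is pushed more than 20 mm (distance of mould from where it was at the start of the episode above 0.02 m).
It also fails if it takes over 72 s, if anything falls off the work surface, if the arm or the gripper's body presses on something with over 40 N, if the wrist force passes 120 N, or if a joint passes its speed limit or range.

### The arm

A 6-joint arm with a two-finger parallel gripper is mounted at the origin on a cart in front of the work surface, level with it; the furniture and walls round the work are solid. World frame = base frame: x ahead of the robot, y to its left, z up, the work surface at z = 0. Lengths are in m, angles in rad, forces in N, time in s.
With the tool pointing down it reaches from about 0.325 to 0.775 m from the base axis. Payload 5.5 kg.
Tool frame: the origin (TCP) lies at the very end of the fingers, on their centre line; the grasp point (between the pads) lies 19 mm behind it; z points along the fingers, y is the line along which they close (so a half turn about z gives the same grasp; the last joint's range is limited). The gripper opens to 85 mm and grips with 20 to 120 N. Pads are 22 mm wide; open, the fingers measure 114 mm over their backs; the gripper's body (76 mm by 85 mm) begins 54 mm behind the grasp point. The pads swing forward as they close: fully open they stand 13 mm farther back than shut.
Start: joints at [-1.265, 0.091, 1.231, -0, 1.82, -0.057], TCP at [0.213, -0.561, 0.2] pointing down, gripper open.
Joint ranges: [-2.87, 2.87], [-0.86, 2.18], [0.17, 2.46], [-1.51, 4.65], [0.06, 2.69], [-2.65, 2.65]. Speed limits (rad/s): [2.57, 2.57, 3.01, 3.14, 3.14, 3.14].

### API

Orientations are given as a rotation vector (axis times angle).
In Python, from plant import telemetry, imaging, job gives the robot as it stands. The module is installed in compiled form; this text tells all that it offers.
- The arm moves only by the shell command python3 -m jog 'ROWS' [FORCE]. ROWS is JSON, a list that holds one entry, the list of rows, each a list of 7 numbers: the shift along the world's x, y, z in cm, then the turn, a rotation vector about the world's x, y, z in degrees, then the gripper's target within -1 to 1 (fully open at 1, half-way at 0, shut at -1). A call has 1 to 20 rows; each row shifts and turns the commanded pose from where the row before left it; what a row does not reach is not made up. A row lasts 1/12 s, in which the tool goes at most 41.7 mm and 7.16 degrees, less where a joint would pass 70% of its speed; a pose out of reach is approached as far as the arm can. A call with a gripper value outside its range is refused whole. The fingers move at their own pace and stop on an object; FORCE is the grip in N (left out, the last holds). Time passes only in rows, so rows that do not move let the fingers close. It gives the time, the measured TCP pose, the force, the opening and the grip force at its end, in the units of the state.
- telemetry.state(): the state, without advancing time (a new reading comes with each control period).
- imaging.camera(name): name is "scene" or "top" or "wrist"; returns the picture (480x640x3 uint8, red, green, blue); there is no depth.
- imaging.get_calibration(name): a dict with "mtx" (3x3 intrinsics, pixels), "R" (3x3) and "t" (3): a world point X has camera coordinates R X + t. Camera axes: x right, y down, z forward; pixel columns grow to the right and rows downward; lengths in m; the calibration is good to about 2 mm. A picture is of the moment at which its call begins: read the wrist's pose just before it. get_calibration takes no time and is no camera call; for the wrist camera it gives the pose at the moment of the call.
- job.sign_off(): hands the job in; it is judged then, once.
The state is a dict: "t": time; "joints": joint angles; "dq": joint speeds; "joint_efforts": joint torques, N m; "ee_pos": TCP position; "orientation": TCP orientation; "wrist_force": force on the tool from outside, world axes, zero at the start; "moment": the same for the moment, N m; "width": opening from 0.0 (shut) to 1.0 (fully open); "grasp_force": force on a finger pad.
Only numpy, scipy, OpenCV 4.12 (cv2) and the standard library are available. Lean on these libraries where they do the work, as an engineer would, in place of code of your own. Each camera call takes 0.05 s, during which the arm holds its last target. There are 200 camera calls.

## Working session

There is one attempt and no reset: what is moved stays moved. The work goes in short steps, Python scripts to look and compute and a shell command to move; the robot and the scene stay as the last step left them, time stands still between calls to the robot, and variables do not carry over. Pictures are saved under pics/ and viewed, at most 10 in all, crops included, and the job is handed in when it is done.

```bash
mkdir -p pics
cat > h.py <<'E'
import numpy as np, cv2
from plant import telemetry, imaging, job
def snap(n,f):
    c=imaging.get_calibration(n); im=imaging.camera(n); cv2.imwrite('pics/'+f+'.png',im[:,:,::-1]); np.savez('pics/'+f+'.npz',mtx=c['mtx'],R=c['R'],t=c['t']); return im,c
def ray(c,u,v,z):
    K,R,t=[np.array(c[k],float) for k in('mtx','R','t')]; o=-R.T@t.ravel(); d=R.T@np.linalg.inv(K)@[u,v,1.]
    return o+d*(z-o[2])/d[2]
def proj(c,X):
    K,R,t=[np.array(c[k],float) for k in('mtx','R','t')]; p=K@(R@np.array(X)+t.ravel()); return p[:2]/p[2]
E
python3 - <<'E'
from h import *
for n in('top','scene'):
    im,c=snap(n,n+'0'); print(n,np.array(c['R']).round(2).tolist(),np.array(c['t']).round(2).tolist(),c['mtx'])
print(telemetry.state())
E
```

```text
top [[-0.02, -1.0, -0.03], [-1.0, 0.02, -0.07], [0.07, 0.03, -1.0]] [0.05, 0.53, 1.04] [[503.080682     0.         328.71811744]
 [  0.         503.080682   226.40724149]
 [  0.           0.           1.        ]]
scene [[0.68, -0.74, 0.01], [-0.55, -0.51, -0.66], [0.49, 0.44, -0.75]] [-0.35, 0.39, 0.61] [[464.66100545   0.         316.37032466]
 [  0.         464.66100545 245.16161677]
 [  0.           0.           1.        ]]
{'t': 0.1, 'joints': array([-1.26471079e+00,  9.17954206e-02,  1.23179413e+00, -5.91031222e-06,
        1.81980173e+00, -5.67294981e-02]), 'dq': array([ 3.82041830e-04, -2.36759343e-03, -1.55381884e-03,  2.50791260e-03,
       -3.42587475e-05,  2.70511703e-04]), 'joint_efforts': array([ 4.09886110e-03, -4.60216069e+01, -4.19218791e+01,  5.27436237e-05,
        1.06302073e-02,  1.12073817e-06]), 'ee_pos': array([ 0.21282854, -0.56064569,  0.19894071]), 'orientation': array([-3.08828713e+00, -5.66463741e-01,  3.60062509e-04]), 'wrist_force': array([0.48489239, 0.17019844, 0.03055379]), 'moment': array([-0.01956683, -0.02537929, -0.0646593 ]), 'grasp_force': 0.0, 'width': 0.9975207527167277}
```

View pics/top0.png

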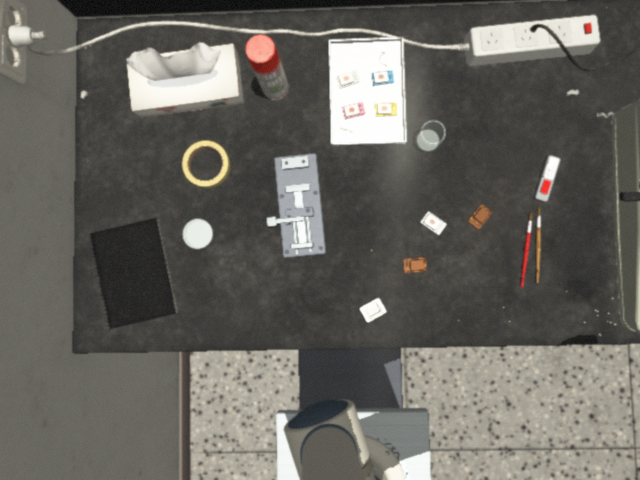

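View pics/scene0.png

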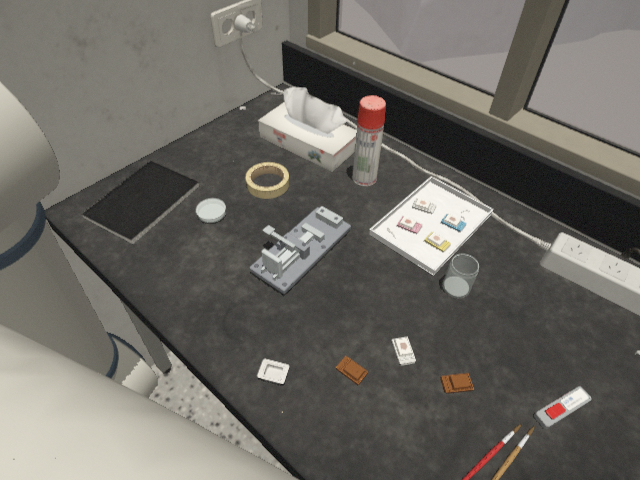

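Pale cassette candidates in the top view are (433,223), alone on the bench; the steel mould at (373,310); brown look-alikes at (415,265) and (480,216); and cold-plate cassettes at (347,78), (382,77), (353,110) and (386,109). I choose (433,223). The vice runs from the pull plate at (301,245) to the fixed jaw at (295,162), with the pad at (272,222). The petri dish is at (198,234) and the beaker at (430,136).

Run:
```python
from h import *
im=cv2.imread('pics/top0.png'); c=np.load('pics/top0.npz')
a=cv2.resize(im[145:265,260:340],None,fx=5,fy=5,interpolation=cv2.INTER_CUBIC)
b=cv2.resize(im[200:250,405:455],None,fx=7,fy=7,interpolation=cv2.INTER_CUBIC)
o=np.zeros((600,760,3),np.uint8);o[:,:400]=a;o[:350,405:755]=b
cv2.imwrite('pics/crop0.png',o)
hsv=cv2.cvtColor(im,cv2.COLOR_BGR2HSV)
# cassette
m=((hsv[:,:,2]>130)).astype(np.uint8); m2=np.zeros_like(m); m2[205:245,412:452]=m[205:245,412:452]
r=cv2.minAreaRect(max(cv2.findContours(m2,0,2)[0],key=cv2.contourArea)); p=cv2.boxPoints(r)
print('cass',r,ray(c,*r[0],.009),[ray(c,*q,.009)[:2].round(4).tolist() for q in p])
# vice
g=cv2.medianBlur(hsv[:,:,2],3); m=(g>85).astype(np.uint8); m2=np.zeros_like(m); m2[148:262,262:335]=m[148:262,262:335]
m2=cv2.morphologyEx(m2,cv2.MORPH_OPEN,np.ones((13,13))) if 0 else m2
m2[:,:275]=0
r=cv2.minAreaRect(max(cv2.findContours(m2,0,2)[0],key=cv2.contourArea)); p=cv2.boxPoints(r)
P=np.array([ray(c,*q,.02) for q in p]); print('vice',r,P.mean(0),P[:,:2].round(4).tolist(),[np.linalg.norm(P[i]-P[i-1]).round(4) for i in range(4)])
```

```text
cass ((433.18792724609375, 222.7315673828125), (23.75772476196289, 14.746175765991211), 34.99201965332031) [ 0.53881607 -0.18345664  0.009     ] [[0.5412, -0.1542], [0.5664, -0.1729], [0.5365, -0.2127], [0.5114, -0.194]]
vice ((297.19384765625, 205.2371826171875), (102.22200012207031, 48.01593780517578), 84.42780303955078) [0.58280568 0.10293428 0.02      ] [[0.6876, 0.1627], [0.6947, 0.0605], [0.4782, 0.044], [0.4707, 0.1447]] [np.float64(0.2177), np.float64(0.1025), np.float64(0.2171), np.float64(0.101)]
```

View pics/crop0.png

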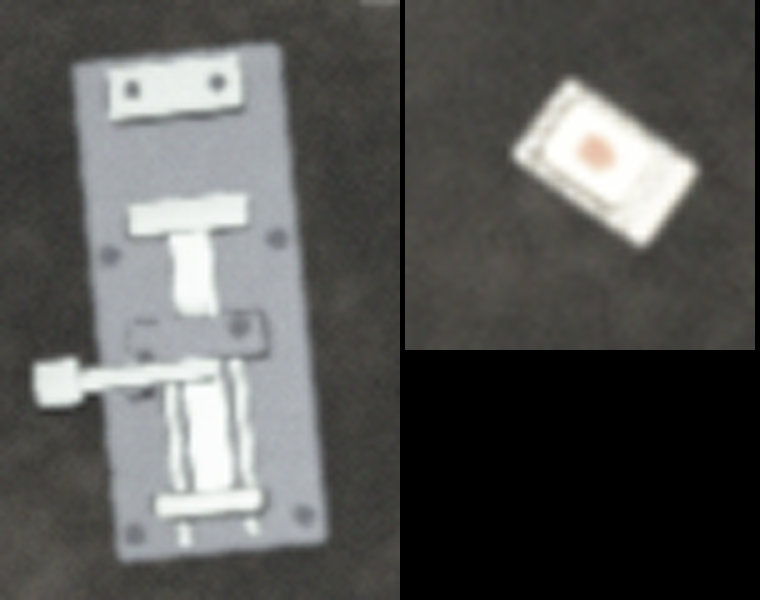

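The crop confirms a pale cassette, wax side up, with its long axis running to the lower right. Bed corners in the crop are (72,65), (280,43), (327,540) and (120,560). The pad is at (58,382) and the plate at about (210,500).

Run:
```python
from h import *
c=np.load('pics/top0.npz')
f=lambda u,v,z: ray(c,260+u/5,145+v/5,z)
B=np.array([f(*q,.02) for q in[(72,65),(280,43),(327,540),(120,560)]])
print(B.round(4).tolist(),[np.linalg.norm(B[i]-B[i-1]).round(4) for i in range(4)])
o=B.mean(0); x=(B[0]+B[1]-B[2]-B[3])[:2]; x/=np.linalg.norm(x); y=np.array([-x[1],x[0]])
print('origin',o,'yaw deg',np.degrees(np.arctan2(x[1],x[0])))
for n,u,v,z in[('fixface',177,115,.037),('jawfront',188,199,.036),('jawback',190,230,.036),('pad',58,382,.054),('stopfront',195,316,.048),('stopback',200,360,.048),('plate+x',210,492,.071),('plate-x',210,510,.071)]:
    p=f(u,v,z); d=p[:2]-o[:2]; print(n,p.round(4),(d@x).round(4),(d@y).round(4))
```

```text
[[0.6844, 0.1497, 0.02], [0.6914, 0.0608, 0.02], [0.4799, 0.0453, 0.02], [0.4734, 0.1325, 0.02]] [np.float64(0.2117), np.float64(0.0892), np.float64(0.2121), np.float64(0.0875)]
origin [0.58227298 0.09708012 0.02      ] yaw deg 4.427177985752376
fixface [0.6585 0.1036 0.037 ] 0.0765 0.0006
jawfront [0.6231 0.0997 0.036 ] 0.0409 -0.0005
jawback [0.61   0.0991 0.036 ] 0.0278 -0.0001
pad [0.5463 0.1527 0.054 ] -0.0316 0.0582
stopfront [0.5727 0.0966 0.048 ] -0.0096 0.0002
stopback [0.5544 0.0948 0.048 ] -0.0279 -0.0001
plate+x [0.4993 0.0897 0.071 ] -0.0833 -0.0009
plate-x [0.4921 0.0899 0.071 ] -0.0905 -0.0002
```

```bash
python3 -m jog '[[[1.71,3.63,0,0,0,-0.91,-1],[1.71,3.63,0,0,0,-0.91,-1],[1.71,3.63,0,0,0,-0.91,-1],[1.71,3.63,0,0,0,-0.91,-1],[1.71,3.63,0,0,0,-0.91,-1],[1.71,3.63,0,0,0,-0.91,-1],[1.71,3.63,0,0,0,-0.91,-1],[1.71,3.63,0,0,0,-0.91,-1],[1.71,3.63,0,0,0,-0.91,-1],[1.71,3.63,0,0,0,-0.91,-1],[1.71,3.63,0,0,0,-0.91,-1],[1.71,3.63,0,0,0,-0.91,-1],[1.71,3.63,0,0,0,-0.91,-1],[1.71,3.63,0,0,0,-0.91,-1],[1.71,3.63,0,0,0,-0.91,-1],[1.71,3.63,0,0,0,-0.91,-1],[1.71,3.63,0,0,0,-0.91,-1],[1.71,3.63,0,0,0,-0.91,-1],[0,0,0,0,0,0,-1],[0,0,0,0,0,0,-1]]]' 30
python3 - <<'E'
from h import *
im,c=snap('wrist','w1'); s=telemetry.state(); print(s['ee_pos'],s['orientation'],s['width'],s['wrist_force'])
R=np.array(c['R']);print('cam',-R.T@np.array(c['t']).ravel())
o=np.array([.5823,.0971,0]);a=np.radians(4.43);x=np.array([np.cos(a),np.sin(a),0]);y=np.array([-x[1],x[0],0]);z=np.array([0,0,1])
im=im[:,:,::-1].copy()
for n,v in dict(plate=(-.085,0,.071),pad=(-.0316,.058,.054),fix=(.075,0,.037),jaw=(.025,0,.036),bl=(-.1075,.045,.02),br=(-.1075,-.045,.02),tl=(.1075,.045,.02)).items():
    u=proj(c,o+v[0]*x+v[1]*y+v[2]*z); print(n,u.round()); cv2.drawMarker(im,tuple(int(k) for k in u),(0,0,255),0,12)
cv2.imwrite('pics/w1m.png',im)
E
```

```text
t: 1.77
ee_pos: [0.5206, 0.0943, 0.1986]
orientation: [3.139, 0.127, -0.004]
wrist_force: [0.5, -0.3, 0.7]
width: 0.001
grasp_force: 0.0
[0.52046745 0.09292783 0.19911023] [ 3.13854385e+00  1.23685764e-01 -2.92818047e-03] 0.003649429296807022 [0.34481665 0.09624477 0.53698492]
cam [0.58676032 0.09831379 0.3729296 ]
plate [321. 246.]
pad [256. 182.]
fix [322.  54.]
jaw [322. 116.]
bl [277. 253.]
br [365. 253.]
tl [270.  17.]
```

View pics/w1m.png

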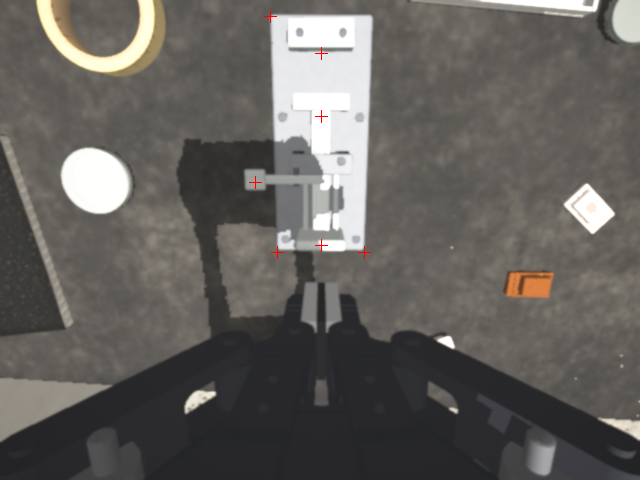

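The wrist view shows the vice free of obstacles. The plate's top edge is near (321,240) and the pad at (255,179), both about 3 mm farther in +x than my markers. The slot lies under the fingers, so I'm going down.

```bash
python3 -m jog '[[[0,0,-2.5,0,0,0,-1],[0,0,-2.5,0,0,0,-1],[0,0,-2.5,0,0,0,-1],[0,0,-2.5,0,0,0,-1],[0,0,-2,0,0,0,-1],[0,0,-1.5,0,0,0,-1],[0,0,-1,0,0,0,-1],[0,0,-0.7,0,0,0,-1],[0,0,0,0,0,0,-1],[0,0,0,0,0,0,-1]]]'
```

```text
t: 2.65
ee_pos: [0.521, 0.0919, 0.0487]
orientation: [3.139, 0.12, 0.001]
wrist_force: [0.6, -0.2, 1.2]
width: 0.004
grasp_force: 0.0
```

```bash
python3 -m jog '[[[-0.3,-0.02,0,0,0,0,-1],[-0.3,-0.02,0,0,0,0,-1],[-0.2,-0.02,0,0,0,0,-1],[-0.2,-0.02,0,0,0,0,-1],[-0.2,-0.02,0,0,0,0,-1],[-0.2,-0.01,0,0,0,0,-1],[-0.2,-0.01,0,0,0,0,-1],[0,0,0,0,0,0,-1]]]'
python3 -m jog '[[[-0.2,-0.02,0,0,0,0,-1],[-0.2,-0.02,0,0,0,0,-1],[-0.2,-0.01,0,0,0,0,-1],[-0.2,-0.02,0,0,0,0,-1],[-0.2,-0.01,0,0,0,0,-1],[0,0,0,0,0,0,-1],[0,0,0,0,0,0,-1]]]'
```

```text
t: 3.32
ee_pos: [0.5044, 0.0913, 0.048]
orientation: [-3.139, -0.121, 0.0]
wrist_force: [0.5, 1.0, 0.5]
width: -0.003
grasp_force: 0.0
t: 3.9
ee_pos: [0.4947, 0.0905, 0.048]
orientation: [-3.139, -0.121, -0.0]
wrist_force: [0.5, -0.2, 0.3]
width: -0.001
grasp_force: 0.0
```

Run:
```python
from h import *
im,c=snap('wrist','w2'); im2,c2=snap('scene','s2')
a=im2[190:310,230:370]; a=cv2.resize(a,None,fx=4,fy=4,interpolation=cv2.INTER_CUBIC)
b=im[150:390,220:420]; b=cv2.resize(b,(200,240))
o=np.zeros((480,765,3),np.uint8); o[:,:560]=a; o[:240,562:762]=b
cv2.imwrite('pics/c2.png',o[:,:,::-1]); print(telemetry.state()['wrist_force'])
```

```text
[-0.09950646  0.90456555 -0.0768301 ]
```

View pics/c2.png

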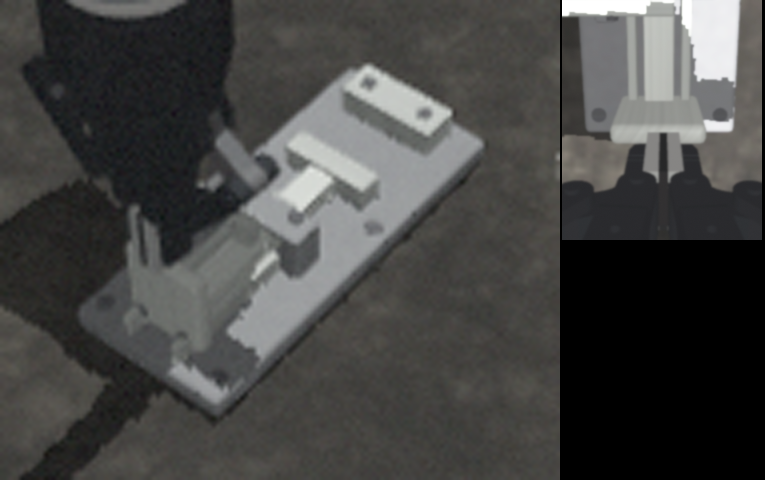

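The fingers are at about (148,235) in the scene crop, close to the plate. The jaw at (330,165) looks unmoved. I'll project the TCP into the pictures to see which side of the plate it is on.

Run:
```python
from h import *
c=np.load('pics/s2.npz'); w=np.load('pics/w2.npz'); s=telemetry.state(); t=s['ee_pos']; print(t)
for dz in(0,.025,.05): 
    p=proj(c,t+[0,0,dz]); q=proj(w,t+[0,0,dz]); print(dz,(p-[230,190])*4, q, (q-[220,150])+[562,0])
# plate top +x edge mid candidates
for x in(.490,.495,.50,.505):
    X=[x,.0905,.071]; print(x,(proj(c,X)-[230,190])*4,(proj(w,X)-[220,150])+[562,0])
```

```text
[0.49478873 0.09042911 0.04800127]
0 [164.82590181 298.22980346] [318.05955921 272.71051162] [660.05955921 122.71051162]
0.025 [161.29146158 263.66380021] [317.68784864 292.34630917] [659.68784864 142.34630917]
0.05 [157.59486419 227.51193764] [317.18582659 318.86587587] [659.18582659 168.86587587]
0.49 [153.78744445 272.37276901] [658.79072063 150.1958515 ]
0.495 [161.80986812 266.14307735] [659.60085499 140.12133141]
0.5 [169.78591104 259.94940196] [660.42416572 129.88295501]
0.505 [177.71597428 253.7914314 ] [661.26097692 119.47669196]
```

Run:
```python
from h import *
a=cv2.imread('pics/s2.png')[225:285,240:305]; w=cv2.imread('pics/w2.png')[215:345,265:375]
o=np.zeros((560,1,3),np.uint8)
a=cv2.resize(a,(390,360),interpolation=cv2.INTER_CUBIC); w=cv2.resize(w,(400,473),interpolation=cv2.INTER_CUBIC)
o=np.zeros((480,795,3),np.uint8); o[:360,:390]=a; o[:473,395:]=w
cv2.imwrite('pics/c3.png',np.clip(o*1.4,0,255).astype(np.uint8))
```

```text
(no output)
```

View pics/c3.png

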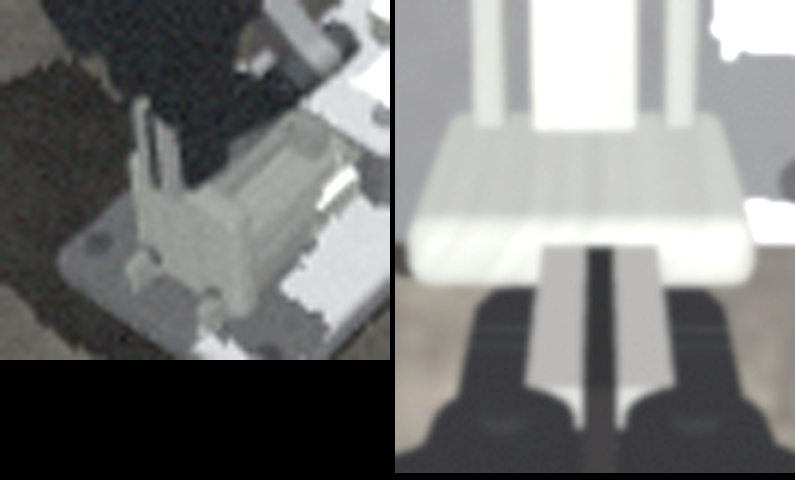

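The wrist crop shows fingertips overlying the plate's top face, tips at about (600,245), with no force. Either they are above the plate or the force isn't what I expect. I'll lift, go back over the slot and check the tip height from two views.

```bash
python3 -m jog '[[[0,0,1.5,0,0,0,-1],[0,0,1.5,0,0,0,-1],[0,0,1,0,0,0,-1],[1,0.08,0,0,0,0,-1],[1.0,0.08,0,0,0,0,-1],[0.3,0.02,0,0,0,0,-1],[0,0,0,0,0,0,-1],[0,0,0,0,0,0,-1]]]'
python3 - <<'E'
from h import *
im,c=snap('wrist','w3'); im2,c2=snap('scene','s3'); im3,c3=snap('top','t3'); t=telemetry.state()['ee_pos']
o=np.zeros((480,800,3),np.uint8)
def put(im,c,x0,w,h,col):
    u=proj(c,t).round().astype(int); print(u); im=im.copy()
    a=im[u[1]-h//2:u[1]+h//2,u[0]-w//2:u[0]+w//2]; a=cv2.resize(a,(400,480),interpolation=cv2.INTER_CUBIC); cv2.drawMarker(a,(200,240),(255,0,0),0,14); o[:,x0:x0+400]=a
put(im,c,0,100,120,0); put(im2,c2,400,75,90,0)
cv2.imwrite('pics/c4.png',o[:,:,::-1]); print(t)
E
```

```text
t: 4.67
ee_pos: [0.5174, 0.0922, 0.0876]
orientation: [3.139, 0.121, -0.002]
wrist_force: [0.0, -1.0, 0.1]
width: 0.001
grasp_force: 0.0
[318 273]
[278 243]
[0.51730975 0.09221935 0.08780611]
```

View pics/c4.png

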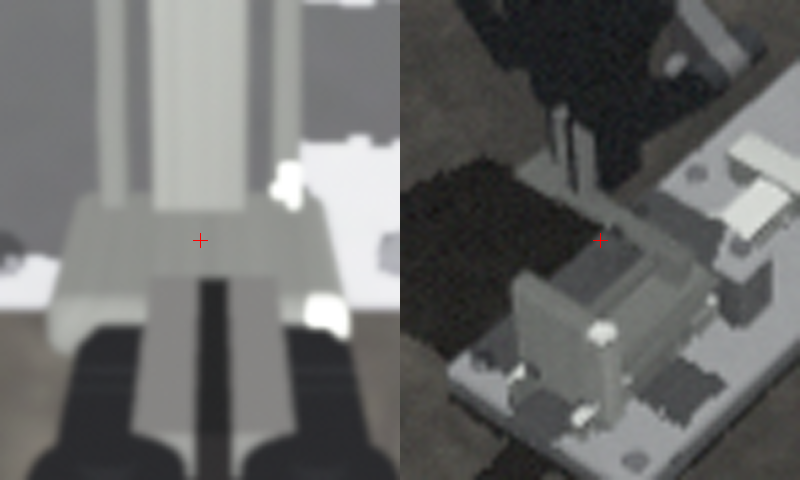

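Run:
```python
from h import *
w=np.load('pics/w3.npz'); s=np.load('pics/s3.npz'); t=np.array([.5173,.0922,.0878])
uw=(321.2,281.75)
for d in(0,.01,.02,.03,.04):
    z=t[2]+d; print(d,(ray(w,*uw,z)-t).round(4),(ray(s,278-37.5+575/5.333,243-45+190/5.333,z)-t).round(4))
```

```text
0 [-0.0046 -0.002  -0.    ] [ 0.1049 -0.0778 -0.    ]
0.01 [-0.0005 -0.0017  0.01  ] [ 0.0974 -0.0833  0.01  ]
0.02 [ 0.0035 -0.0013  0.02  ] [ 0.09   -0.0887  0.02  ]
0.03 [ 0.0076 -0.001   0.03  ] [ 0.0825 -0.0941  0.03  ]
0.04 [ 0.0116 -0.0007  0.04  ] [ 0.0751 -0.0996  0.04  ]
```

Run:
```python
from h import *
w=np.load('pics/w3.npz'); s=np.load('pics/s3.npz'); t=np.array([.5173,.0922,.0878])
for d in(0,.005,.01,.015,.02,.025,.03,.04):
    z=t[2]+d; print(d,(ray(w,321.2,281.75,z)-t).round(4),(ray(s,278-37.5+175/5.333,243-45+190/5.333,z)-t).round(4))
```

```text
0 [-0.0046 -0.002  -0.    ] [ 0.0103  0.0233 -0.    ]
0.005 [-0.0026 -0.0018  0.005 ] [0.0074 0.0197 0.005 ]
0.01 [-0.0005 -0.0017  0.01  ] [0.0044 0.0162 0.01  ]
0.015 [ 0.0015 -0.0015  0.015 ] [0.0014 0.0127 0.015 ]
0.02 [ 0.0035 -0.0013  0.02  ] [-0.0015  0.0092  0.02  ]
0.025 [ 0.0055 -0.0012  0.025 ] [-0.0045  0.0057  0.025 ]
0.03 [ 0.0076 -0.001   0.03  ] [-0.0075  0.0021  0.03  ]
0.04 [ 0.0116 -0.0007  0.04  ] [-0.0134 -0.0049  0.04  ]
```

Across the two views the real fingertips are about 32 mm behind the nominal TCP, about 9 mm to either side in x. I'll go lower accordingly, watching the force.

```bash
python3 -m jog '[[[0,0,-1.5,0,0,0,-1],[0,0,-1.5,0,0,0,-1],[0,0,-1.3,0,0,0,-1],[0,0,-1,0,0,0,-1],[0,0,-0.5,0,0,0,-1],[0,0,-0.5,0,0,0,-1],[0,0,-0.4,0,0,0,-1],[0,0,0,0,0,0,-1]]]'
python3 -m jog '[[[-0.2,-0.02,0,0,0,0,-1],[-0.2,-0.01,0,0,0,0,-1],[-0.2,-0.02,0,0,0,0,-1],[-0.2,-0.01,0,0,0,0,-1],[-0.2,-0.02,0,0,0,0,-1],[0,0,0,0,0,0,-1]]]'
```

```text
t: 5.48
ee_pos: [0.5175, 0.0922, 0.0204]
orientation: [3.139, 0.121, -0.001]
wrist_force: [-0.2, -0.5, 0.4]
width: 0.0
grasp_force: 0.0
t: 5.98
ee_pos: [0.5088, 0.0915, 0.0216]
orientation: [-3.139, -0.121, -0.005]
wrist_force: [4.9, 0.7, -3.1]
width: 0.004
grasp_force: 2.6
```

```bash
python3 -m jog '[[[-0.2,-0.02,0,0,0,0,-1],[-0.2,-0.01,0,0,0,0,-1],[-0.2,-0.02,0,0,0,0,-1],[-0.2,-0.01,0,0,0,0,-1],[-0.2,-0.02,0,0,0,0,-1],[-0.2,-0.01,0,0,0,0,-1],[-0.2,-0.02,0,0,0,0,-1],[-0.2,-0.01,0,0,0,0,-1],[-0.2,-0.02,0,0,0,0,-1],[0,0,0,0,0,0,-1],[0,0,0,0,0,0,-1]]]'
```

```text
t: 6.9
ee_pos: [0.4917, 0.0902, 0.0217]
orientation: [-3.139, -0.121, -0.009]
wrist_force: [8.0, 1.1, -5.9]
width: -0.002
grasp_force: 4.4
```

```bash
python3 -m jog '[[[-0.1,-0.01,-0.1,0,0,0,-1],[-0.1,0,-0.1,0,0,0,-1],[0,0,0,0,0,0,-1],[0,0,0,0,0,0,-1]]]'
```

```text
t: 7.23
ee_pos: [0.4913, 0.0902, 0.0216]
orientation: [-3.139, -0.12, -0.015]
wrist_force: [9.6, 0.3, 1.3]
width: 0.002
grasp_force: 4.9
```

```bash
python3 -m jog '[[[-0.2,-0.02,0,0,0,0,-1],[-0.2,-0.01,0,0,0,0,-1],[-0.2,-0.02,0,0,0,0,-1],[-0.2,-0.01,0,0,0,0,-1],[0,0,0,0,0,0,-1],[0,0,0,0,0,0,-1]]]'
```

```text
t: 7.73
ee_pos: [0.4835, 0.0896, 0.0216]
orientation: [-3.139, -0.121, -0.016]
wrist_force: [10.8, 0.3, 0.7]
width: -0.002
grasp_force: 5.3
```

```bash
python3 -m jog '[[[-0.1,-0.01,0,0,0,0,-1],[-0.1,-0.01,0,0,0,0,-1],[0,0,0,0,0,0,-1],[0,0,0,0,0,0,-1]]]'
```

```text
t: 8.07
ee_pos: [0.4817, 0.0894, 0.0216]
orientation: [-3.139, -0.121, -0.016]
wrist_force: [11.2, 0.7, -0.3]
width: 0.001
grasp_force: 5.7
```

```bash
python3 -m jog '[[[-0.1,-0.01,0,0,0,0,-1],[-0.1,-0.01,0,0,0,0,-1],[0,0,0,0,0,0,-1],[0,0,0,0,0,0,-1]]]'
```

```text
t: 8.4
ee_pos: [0.4799, 0.0893, 0.0216]
orientation: [-3.139, -0.12, -0.017]
wrist_force: [12.6, 2.1, -0.4]
width: -0.0
grasp_force: 6.1
```

```bash
python3 -m jog '[[[-0.1,-0.01,0,0,0,0,-1],[-0.05,-0.01,0,0,0,0,-1],[0,0,0,0,0,0,-1],[0,0,0,0,0,0,-1]]]'
```

```text
t: 8.73
ee_pos: [0.4793, 0.0892, 0.0217]
orientation: [-3.138, -0.12, -0.02]
wrist_force: [15.7, 1.3, -2.2]
width: 0.0
grasp_force: 8.0
```

```bash
python3 -m jog '[[[-0.04,0,-0.05,0,0,0,-1],[0,0,0,0,0,0,-1],[0,0,0,0,0,0,-1],[0,0,0,0,0,0,-1]]]'
```

```text
t: 9.07
ee_pos: [0.4793, 0.0892, 0.0217]
orientation: [-3.138, -0.12, -0.022]
wrist_force: [16.0, 2.4, -1.0]
width: -0.0
grasp_force: 8.1
```

```bash
python3 -m jog '[[[0.1,0.01,0,0,0,0,-1],[0.1,0.01,0,0,0,0,-1],[0.1,0.01,0,0,0,0,-1],[0.15,0.01,0,0,0,0,-1],[0.2,0.01,0,0,0,0,-1],[0.2,0.01,0,0,0,0,-1],[0.2,0.01,0,0,0,0,-1],[0,0,0,0,0,0,-1],[0,0,0,0,0,0,-1]]]'
```

```text
t: 9.82
ee_pos: [0.4838, 0.0894, 0.018]
orientation: [3.139, 0.121, -0.002]
wrist_force: [0.3, 0.2, -0.4]
width: 0.0
grasp_force: 0.0
```

```bash
python3 -m jog '[[[0,0,2.5,0,0,0,-1],[0,0,3.5,0,0,0,-1],[0,0,3.5,0,0,0,-1],[0,0,2,0,0,0,-1],[0.6,-3,0,0,0,5.4,0.2],[0.6,-3,0,0,0,5.4,0.2],[0.6,-3,0,0,0,5.4,0.2],[0.6,-3,0,0,0,5.4,0.2],[0.6,-3,0,0,0,5.4,0.2],[0.6,-3,0,0,0,5.4,0.2],[0.6,-3,0,0,0,5.4,0.2],[0.6,-3,0,0,0,5.4,0.2],[0.7,-3.3,0,0,0,5.4,0.2],[0,0,0,0,0,0,0.2],[0,0,0,0,0,0,0.2]]]'
python3 - <<'E'
from h import *
im,c=snap('wrist','w5'); im2,c2=snap('scene','s5'); im3,c3=snap('top','t5'); t=telemetry.state(); p=t['ee_pos'];print(p,t['orientation'],t['width'])
m=(im.min(2)>150).astype(np.uint8); m=cv2.morphologyEx(m,cv2.MORPH_OPEN,np.ones((3,3)))
for k in cv2.findContours(m,0,2)[0]:
    r=cv2.minAreaRect(k)
    if cv2.contourArea(k)>600: print(cv2.contourArea(k),r,ray(c,*r[0],.008).round(4),[ray(c,*q,.006)[:2].round(4).tolist() for q in cv2.boxPoints(r)])
print('exp',proj(c,[.5388,-.1835,.009]))
o=np.zeros((480,800,3),np.uint8); o[:,:400]=im[:,120:520]
u=proj(c2,p).round().astype(int); print('tcp scene',u)
a=im2[u[1]-60:u[1]+36,u[0]-40:u[0]+40]; o[:,400:]=cv2.resize(a,(400,480),interpolation=cv2.INTER_CUBIC)
cv2.imwrite('pics/c5.png',o[:,:,::-1])
E
```

```text
t: 11.07
ee_pos: [0.5388, -0.1849, 0.1325]
orientation: [-2.812, -1.396, 0.002]
wrist_force: [0.2, 0.9, -0.3]
width: 0.602
grasp_force: 0.0
[ 0.53914599 -0.18258971  0.13330326] [-2.81084505e+00 -1.40142386e+00  2.35065200e-04] 0.6015541474302644
1711.5 ((151.00003051757812, 459.00006103515625), (32.52690887451172, 74.95331573486328), 45.0) [ 0.2448 -0.2802  0.008 ] [[0.1964, -0.2711], [0.2884, -0.2558], [0.2874, -0.291], [0.1933, -0.3084]]
1465.5 ((574.7940063476562, 358.3524169921875), (27.010656356811523, 66.46380615234375), 76.21839904785156) [ 0.6498 -0.4377  0.008 ] [[0.6259, -0.4142], [0.6823, -0.4357], [0.6749, -0.4656], [0.6171, -0.444]]
4001.0 ((38.21114730834961, 377.952392578125), (40.46613311767578, 121.59774017333984), 54.360191345214844) [ 0.2269 -0.1439  0.008 ] [[0.1595, -0.122], [0.2957, -0.1276], [0.2875, -0.1652], [0.1467, -0.1619]]
770.0 ((285.7013854980469, 309.0281982421875), (71.10226440429688, 25.538591384887695), 48.57633590698242) [ 0.4631 -0.2315  0.008 ] [[0.4497, -0.1999], [0.4739, -0.1978], [0.4752, -0.2653], [0.45, -0.2685]]
2180.5 ((56.647926330566406, 221.14498901367188), (62.23077392578125, 38.846160888671875), 22.61986541748047) [ 0.359  -0.0495  0.008 ] [[0.3287, -0.0337], [0.3628, -0.0208], [0.3861, -0.0641], [0.352, -0.0784]]
1940.0 ((322.0, 218.0), (56.0, 38.0), 90.0) [ 0.5406 -0.184   0.008 ] [[0.5421, -0.1556], [0.5675, -0.1748], [0.5385, -0.2142], [0.5121, -0.1942]]
9370.5 ((537.5000610351562, 63.99999237060547), (86.31221771240234, 138.63621520996094), 63.43495178222656) [ 0.7434 -0.1878  0.008 ] [[0.6977, -0.146], [0.7916, -0.1654], [0.7918, -0.2308], [0.6928, -0.2131]]
711.5 ((472.5, 13.0), (26.0, 49.0), 90.0) [ 0.7217 -0.1282  0.008 ] [[0.7127, -0.1101], [0.7413, -0.1318], [0.7328, -0.1467], [0.7037, -0.1246]]
exp [319.96733434 219.10067016]
tcp scene [415 309]
```

View pics/c5.png

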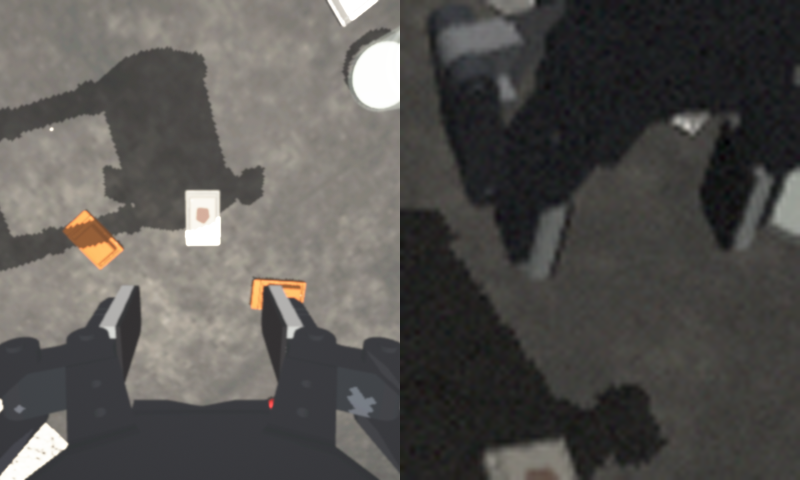

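The wrist crop shows the pale cassette at (203,218), wax up and aligned with the fingers. Inner finger edges are at columns 140 and 263. The brown ones, at (93,238) and (278,293), are clear of it. I'll descend in stages.

```bash
python3 -m jog '[[[0.1,-0.2,-2.5,0,0,0,0.2],[0,0,-2.5,0,0,0,0.2],[0,0,-2.5,0,0,0,0.2],[0,0,-2.5,0,0,0,0.2],[0,0,-2,0,0,0,0.2],[0,0,-1.5,0,0,0,0.2],[0,0,-0.8,0,0,0,0.2],[0,0,-0.4,0,0,0,0.2],[0,0,0,0,0,0,0.2],[0,0,0,0,0,0,0.2]]]'
python3 -m jog '[[[0,0,-0.2,0,0,0,0.2],[0,0,-0.2,0,0,0,0.2],[0,0,-0.1,0,0,0,0.2],[0,0,0,0,0,0,0.2]]]'
```

```text
t: 12.05
ee_pos: [0.541, -0.1854, -0.0124]
orientation: [2.81, 1.402, 0.002]
wrist_force: [-0.4, -0.7, 0.5]
width: 0.6
grasp_force: 0.0
t: 12.38
ee_pos: [0.5404, -0.1856, -0.0185]
orientation: [2.811, 1.402, 0.0]
wrist_force: [0.2, -0.0, 0.1]
width: 0.601
grasp_force: 0.0
```

Run:
```python
from h import *
im,c=snap('wrist','w6'); im2,c2=snap('scene','s6'); t=telemetry.state(); p=t['ee_pos']; print(p,t['wrist_force'])
o=np.zeros((480,800,3),np.uint8); o[:,:400]=cv2.resize(im[190:430,220:420],(400,480))
u=proj(c2,p).round().astype(int); print('tcp scene',u)
a=im2[u[1]-60:u[1]+36,u[0]-40:u[0]+40]; o[:,400:]=cv2.resize(a,(400,480),interpolation=cv2.INTER_CUBIC)
cv2.imwrite('pics/c6.png',o[:,:,::-1])
```

```text
[ 0.54037691 -0.18562979 -0.01842139] [ 1.25283646 -0.34031329  0.56576922]
tcp scene [402 358]
```

View pics/c6.png

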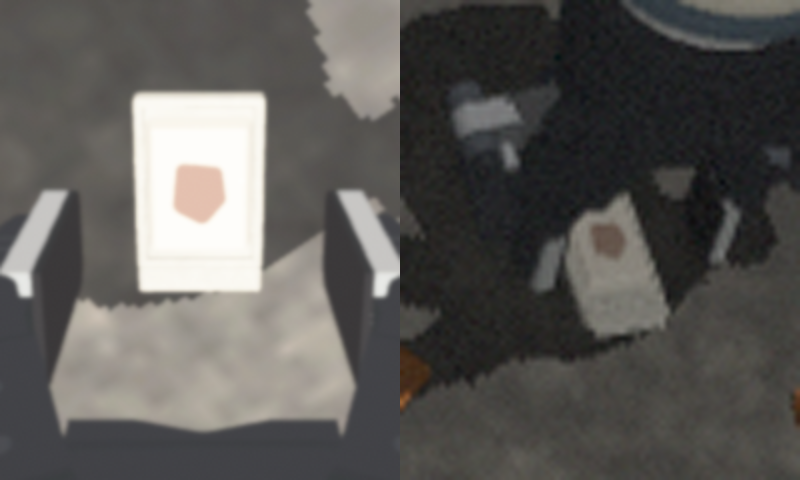

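Run:
```python
from h import *
w=np.load('pics/w6.npz'); s=np.load('pics/s6.npz'); t=np.array([.5404,-.1856,-.0184]); tx=np.array([.6,.8,0]); ty=np.array([.8,-.6,0])
print(w['mtx'][0], (w['R']@np.r_[tx]).round(2),(w['R']@[0,0,1]).round(2))
u=lambda X:((proj(w,X)-[220,190])*2).round(); v=lambda X:((proj(s,X)-[402-40,358-60])*5).round()+[400,0]
print('cass front top', u(np.array([.54,-.1845,.006])+tx*.024), 'centre top',u([.54,-.1845,.012]),v([.54,-.1845,.012]))
for d in(.018,.025,.03,.035):
  for e in(-.011,0,.011):
    print(d,e,*[(u(t+[0,0,d]+tx*e+ty*k),v(t+[0,0,d]+tx*e+ty*k)) for k in(-.0255,.0255)])
```

```text
[359.27396371   0.         320.88313196] [-0.   -0.96 -0.27] [ 0.    0.27 -0.96]
cass front top [198.  96.] centre top [198. 210.] [612. 255.]
0.018 -0.011 (array([ 95., 234.]), array([547., 315.])) (array([309., 233.]), array([691., 291.]))
0.018 0 (array([ 93., 191.]), array([538., 286.])) (array([311., 190.]), array([680., 262.]))
0.018 0.011 (array([ 91., 146.]), array([529., 258.])) (array([313., 145.]), array([670., 234.]))
0.025 -0.011 (array([ 91., 247.]), array([550., 305.])) (array([314., 247.]), array([695., 281.]))
0.025 0 (array([ 89., 203.]), array([540., 276.])) (array([316., 202.]), array([684., 252.]))
0.025 0.011 (array([ 87., 157.]), array([531., 248.])) (array([318., 156.]), array([674., 224.]))
0.03 -0.011 (array([ 88., 258.]), array([552., 298.])) (array([317., 257.]), array([697., 274.]))
0.03 0 (array([ 85., 212.]), array([542., 269.])) (array([319., 211.]), array([687., 245.]))
0.03 0.011 (array([ 83., 165.]), array([533., 240.])) (array([321., 164.]), array([676., 217.]))
0.035 -0.011 (array([ 84., 269.]), array([554., 291.])) (array([321., 268.]), array([700., 267.]))
0.035 0 (array([ 82., 222.]), array([544., 262.])) (array([323., 221.]), array([689., 238.]))
0.035 0.011 (array([ 79., 173.]), array([535., 233.])) (array([325., 172.]), array([679., 209.]))
```

The tips are about 35 mm behind the reported TCP at this opening and centred on the cassette. That puts them about 17 mm above the bench, so I go about 14 mm further.

```bash
python3 -m jog '[[[0,0.05,-0.4,0,0,0,0.2],[0,0.05,-0.4,0,0,0,0.2],[0,0,-0.3,0,0,0,0.2],[0,0,-0.2,0,0,0,0.2],[0,0,-0.1,0,0,0,0.2],[0,0,0,0,0,0,0.2],[0,0,0,0,0,0,0.2]]]'
```

```text
t: 13.07
ee_pos: [0.5403, -0.1846, -0.0326]
orientation: [-2.811, -1.402, 0.0]
wrist_force: [-0.1, -0.2, 0.8]
width: 0.598
grasp_force: 0.0
```

```bash
python3 -m jog '[[[0,0,0.15,0,0,0,0],[0,0,0,0,0,0,-0.2],[0,0,0,0,0,0,-0.4],[0,0,0,0,0,0,-0.6],[0,0,0,0,0,0,-0.6],[0,0,0,0,0,0,-0.6],[0,0,0,0,0,0,-0.6],[0,0,0,0,0,0,-0.6]]]' 20
```

```text
t: 13.73
ee_pos: [0.5407, -0.1847, -0.0304]
orientation: [2.811, 1.402, 0.001]
wrist_force: [0.2, 0.6, 4.4]
width: 0.321
grasp_force: 20.9
```

```bash
python3 -m jog '[[[0,0,1,0,0,0,-0.6],[0,0,2,0,0,0,-0.6],[0,0,3,0,0,0,-0.6],[0,0,3,0,0,0,-0.6],[0,0,2.5,0,0,0,-0.6],[0.96,3.17,0,0,0,-5.4,-0.6],[0.96,3.17,0,0,0,-5.4,-0.6],[0.96,3.17,0,0,0,-5.4,-0.6],[0.96,3.17,0,0,0,-5.4,-0.6],[0.96,3.17,0,0,0,-5.4,-0.6],[0.96,3.17,0,0,0,-5.4,-0.6],[0.96,3.17,0,0,0,-5.4,-0.6],[0.96,3.17,0,0,0,-5.4,-0.6],[0.96,3.17,0,0,0,-5.4,-0.6],[0,0,0,0,0,0,-0.6],[0,0,0,0,0,0,-0.6]]]'
python3 - <<'E'
from h import *
im,c=snap('wrist','w7'); t=telemetry.state(); p=t['ee_pos']; print(p,t['orientation'],t['width'],t['grasp_force'])
im=im[:,:,::-1].copy(); o=np.array([.5838,.0971,0]);a=np.radians(4.43);x=np.array([np.cos(a),np.sin(a),0]);y=np.array([-x[1],x[0],0]);z=np.array([0,0,1])
for v in((.075,0,.037),(.009,0,.036),(.1075,.045,.02),(.1075,-.045,.02)):
    u=proj(c,o+v[0]*x+v[1]*y+v[2]*z); print(v,u.round(1)); cv2.drawMarker(im,tuple(int(k) for k in u),(0,0,255),0,10)
cv2.imwrite('pics/w7m.png',im)
E
```

```text
t: 15.07
ee_pos: [0.6264, 0.1024, 0.0834]
orientation: [3.139, 0.127, -0.002]
wrist_force: [-0.5, -0.2, -0.1]
width: 0.326
grasp_force: 20.4
[0.6262687  0.10103586 0.08351455] [ 3.13854536e+00  1.24653521e-01 -2.33101557e-03] 0.3249140979557409 20.422818660736084
(0.075, 0, 0.037) [321.9 197.3]
(0.009, 0, 0.036) [321.5 295.2]
(0.1075, 0.045, 0.02) [251.5 142.4]
(0.1075, -0.045, 0.02) [392.3 142.8]
```

View pics/w7m.png

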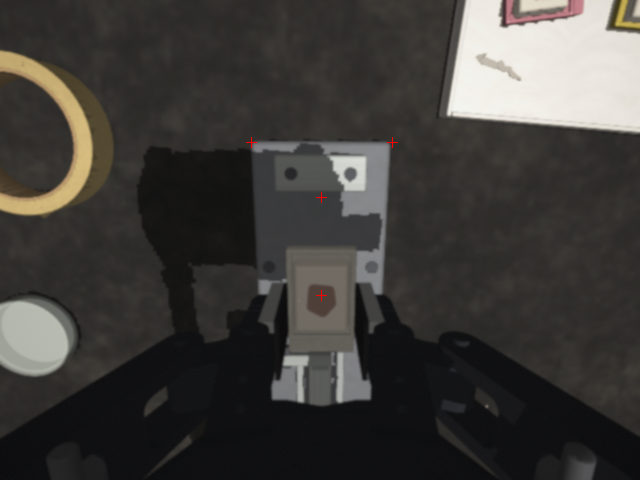

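The cassette is held level at (321,300), heading for the middle of the gap. The fixed jaw's face is at row 191 and the bed's far edge at row 142. Lowering.

```bash
python3 -m jog '[[[0.1,-0.05,-2,0,0,0,-0.6],[0,0,-2,0,0,0,-0.6],[0,0,-2,0,0,0,-0.6],[0,0,-1.5,0,0,0,-0.6],[0,0,-0.8,0,0,0,-0.6],[0,0,-0.4,0,0,0,-0.6],[0,0,-0.3,0,0,0,-0.6],[0,0,0,0,0,0,-0.6],[0,0,0,0,0,0,-0.6]]]'
```

```text
t: 15.87
ee_pos: [0.6284, 0.1, -0.0048]
orientation: [-3.139, -0.12, -0.003]
wrist_force: [0.5, 0.4, -0.2]
width: 0.325
grasp_force: 20.4
```

```bash
python3 -m jog '[[[0,0,-0.2,0,0,0,-0.6],[0,0,-0.2,0,0,0,-0.6],[0,0,0,0,0,0,-0.6],[0,0,0,0,0,0,-0.6]]]'
```

```text
t: 16.2
ee_pos: [0.6277, 0.1003, -0.01]
orientation: [3.139, 0.121, -0.0]
wrist_force: [0.4, 0.2, 0.2]
width: 0.325
grasp_force: 20.4
```

```bash
python3 -m jog '[[[0,0,-0.1,0,0,0,-0.6],[0,0,0,0,0,0,-0.6],[0,0,0,0,0,0,-0.6]]]'
```

```text
t: 16.45
ee_pos: [0.6279, 0.1003, -0.0104]
orientation: [-3.139, -0.121, -0.001]
wrist_force: [-0.8, 0.5, 2.8]
width: 0.325
grasp_force: 20.8
```

```bash
python3 -m jog '[[[0,0,0.02,0,0,0,-0.35],[0,0,0,0,0,0,-0.25],[0,0,0,0,0,0,-0.1],[0,0,0,0,0,0,0],[0,0,0,0,0,0,0.05],[0,0,0,0,0,0,0.05],[0,0,0.5,0,0,0,0.05],[0,0,1,0,0,0,0.05],[0,0,2,0,0,0,0.05],[0,0,3,0,0,0,0.05],[0,0,3,0,0,0,0.05],[0,0,2,0,0,0,0.05],[0,0,0,0,0,0,0.05]]]'
python3 - <<'E'
from h import *
im,c=snap('wrist','w8'); im3,c3=snap('top','t8'); im2,c2=snap('scene','s8'); t=telemetry.state(); print(t['ee_pos'],t['wrist_force'])
u=proj(c2,[.58,.1,.03]).round().astype(int)
o=np.zeros((480,800,3),np.uint8); o[:,:400]=im[60:480,145:495][:420,:350].repeat(1,0)[:0] if 0 else cv2.resize(im[80:480,155:488],(400,480)); o[:,400:]=cv2.resize(im2[u[1]-66:u[1]+66,u[0]-55:u[0]+55],(400,480),interpolation=cv2.INTER_CUBIC)
cv2.imwrite('pics/c8.png',o[:,:,::-1])
E
```

```text
t: 17.53
ee_pos: [0.6307, 0.1006, 0.1125]
orientation: [-3.138, -0.121, -0.018]
wrist_force: [0.9, -0.7, 1.8]
width: 0.53
grasp_force: 0.0
[0.62774626 0.10021891 0.10441728] [-0.42063482 -0.51745466  0.64382615]
```

View pics/c8.png

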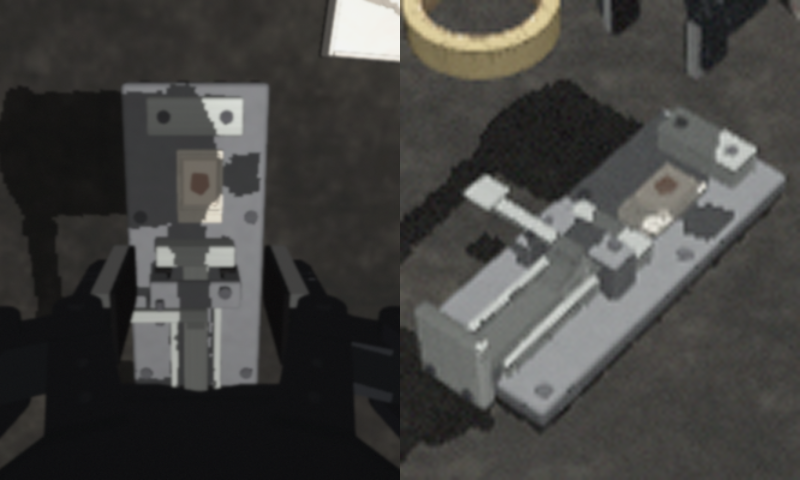

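The crop shows the cassette wax up, flat and lengthwise in the open gap at (200,187), with the catch holding the jaw. Now I press the pad with shut fingers at about (0.548, 0.1525).

```bash
python3 -m jog '[[[-2,1.3,0,0,0,0,-1],[-2,1.3,0,0,0,0,-1],[-2,1.3,0,0,0,0,-1],[-1.97,1.33,0,0,0,0,-1],[0,0,-2,0,0,0,-1],[0,0,-2,0,0,0,-1],[0,0,-1.5,0,0,0,-1],[0,0,-0.9,0,0,0,-1],[0,0,0,0,0,0,-1],[0,0,0,0,0,0,-1]]]'
python3 -m jog '[[[0,0,-0.3,0,0,0,-1],[0,0,-0.3,0,0,0,-1],[0,0,-0.3,0,0,0,-1],[0,0,0,0,0,0,-1],[0,0,0,0,0,0,-1]]]'
```

```text
t: 18.52
ee_pos: [0.5473, 0.1523, 0.0391]
orientation: [3.139, 0.121, -0.004]
wrist_force: [0.2, 0.3, -0.3]
width: 0.001
grasp_force: 0.0
t: 18.93
ee_pos: [0.5481, 0.1525, 0.0312]
orientation: [-3.139, -0.121, -0.0]
wrist_force: [-0.3, 0.0, 0.4]
width: 0.0
grasp_force: 0.0
```

```bash
python3 -m jog '[[[0,0,-0.2,0,0,0,-1],[0,0,-0.2,0,0,0,-1],[0,0,-0.2,0,0,0,-1],[0,0,0,0,0,0,-1],[0,0,0,0,0,0,-1]]]'
```

```text
t: 19.35
ee_pos: [0.5479, 0.1525, 0.0249]
orientation: [3.139, 0.121, -0.001]
wrist_force: [0.5, -0.2, 0.2]
width: 0.001
grasp_force: 0.0
```

```bash
python3 -m jog '[[[0,0,-0.2,0,0,0,-1],[0,0,-0.2,0,0,0,-1],[0,0,-0.2,0,0,0,-1],[0,0,0,0,0,0,-1],[0,0,0,0,0,0,-1]]]'
```

```text
t: 19.77
ee_pos: [0.5483, 0.153, 0.0194]
orientation: [-3.139, -0.121, -0.001]
wrist_force: [0.7, 1.3, 2.6]
width: -0.003
grasp_force: 1.2
```

Contact on the pad; I press on in small steps.

```bash
python3 -m jog '[[[0,0,-0.2,0,0,0,-1],[0,0,-0.2,0,0,0,-1],[0,0,0,0,0,0,-1],[0,0,0,0,0,0,-1]]]'
```

```text
t: 20.1
ee_pos: [0.548, 0.1524, 0.0148]
orientation: [3.139, 0.121, -0.0]
wrist_force: [0.3, 0.5, 0.6]
width: 0.001
grasp_force: 0.7
```

```bash
python3 -m jog '[[[0,0,-0.2,0,0,0,-1],[0,0,-0.1,0,0,0,-1],[0,0,0,0,0,0,-1],[0,0,0,0,0,0,-1]]]'
```

```text
t: 20.43
ee_pos: [0.5481, 0.1522, 0.012]
orientation: [3.139, 0.12, -0.0]
wrist_force: [0.5, -0.7, 1.1]
width: -0.001
grasp_force: 0.9
```

```bash
python3 -m jog '[[[0,0,-0.2,0,0,0,-1],[0,0,0,0,0,0,-1],[0,0,0,0,0,0,-1],[0,0,0,0,0,0,-1],[0,0,0,0,0,0,-1]]]'
python3 -m jog '[[[0,0,1,0,0,0,-1],[0,0,2,0,0,0,-1],[0,0,3,0,0,0,-1],[0,0,3,0,0,0,-1],[-2,2.5,2,0,0,0,-1],[-3,2.5,1,0,0,0,-1],[-3,2.5,0,0,0,0,-1],[-3,2,0,0,0,0,-1],[-3,2,0,0,0,0,-1],[-3,2,0,0,0,0,-1],[0,0,0,0,0,0,-1],[0,0,0,0,0,0,-1]]]'
python3 - <<'E'
from h import *
im,c=snap('top','t9'); im2,_=snap('scene','s9'); print(telemetry.state()['ee_pos'])
o=np.array([.5838,.0971,0]);a=np.radians(4.43);x=np.array([np.cos(a),np.sin(a),0]);y=np.array([-x[1],x[0],0])
for f in('top0','t9'):
    g=cv2.imread('pics/'+f+'.png',0).astype(np.float32); c=np.load('pics/'+f+'.npz')
    for yy in(0,.012,-.018):
        X=np.arange(-.13,.1,.003); uv=np.array([proj(c,o+k*x+yy*y+[0,0,.034]) for k in X],np.float32)
        v=cv2.remap(g,uv[:,:1],uv[:,1:],1).ravel(); print(f,yy,' '.join(f'{int(k*1000)}:{int(q)}' for k,q in zip(X,v)))
E
```

```text
t: 20.85
ee_pos: [0.5481, 0.1524, 0.0102]
orientation: [3.139, 0.121, 0.0]
wrist_force: [1.4, -2.4, 2.4]
width: 0.001
grasp_force: 1.1
t: 21.85
ee_pos: [0.3766, 0.2887, 0.1308]
orientation: [-3.138, -0.127, -0.001]
wrist_force: [0.0, -0.9, -0.8]
width: 0.005
grasp_force: 0.0
[0.37824419 0.28746416 0.13046577]
top0 0 -130:60 -127:61 -124:60 -121:63 -118:65 -114:64 -111:64 -108:87 -105:142 -102:170 -99:172 -96:170 -93:152 -90:184 -87:241 -84:244 -81:237 -78:248 -75:251 -72:251 -69:251 -66:251 -63:251 -60:251 -57:251 -54:251 -51:251 -48:251 -45:251 -42:251 -39:249 -36:205 -33:201 -30:238 -27:227 -24:179 -21:174 -18:174 -15:171 -12:168 -9:173 -6:219 -3:240 0:248 2:250 5:250 8:250 11:250 14:250 17:250 20:249 23:248 26:231 29:236 32:241 35:238 38:233 41:192 44:168 47:170 50:170 53:169 56:167 59:166 62:167 65:168 68:165 71:165 74:143 77:149 80:226 83:237 86:237 89:235 92:234 95:233 98:218
top0 0.012 -130:68 -127:70 -124:67 -121:68 -118:65 -114:65 -111:62 -108:82 -105:144 -102:178 -99:182 -96:178 -93:145 -90:178 -87:240 -84:240 -81:191 -78:175 -75:172 -72:171 -69:177 -66:184 -63:196 -60:191 
[... 2026 characters left out ...]
3 53:179 56:189 59:211 62:215 65:196 68:172 71:164 74:149 77:148 80:209 83:222 86:221 89:220 92:220 95:219 98:208
t9 -0.018 -130:62 -127:60 -124:60 -121:56 -118:54 -114:54 -111:57 -108:80 -105:133 -102:142 -99:140 -96:166 -93:162 -90:151 -87:156 -84:164 -81:170 -78:167 -75:160 -72:152 -69:149 -66:156 -63:164 -60:168 -57:166 -54:158 -51:152 -48:154 -45:154 -42:163 -39:165 -36:162 -33:157 -30:144 -27:112 -24:146 -21:157 -18:143 -15:119 -12:120 -9:126 -6:146 -3:153 0:154 2:153 5:154 8:154 11:155 14:150 17:139 20:208 23:231 26:227 29:224 32:198 35:158 38:151 41:148 44:151 47:168 50:177 53:173 56:164 59:155 62:150 65:149 68:161 71:173 74:156 77:146 80:206 83:210 86:160 89:134 92:177 95:215 98:195
```

The jaw's edge and the pull plate both sit 9 mm out from closed, which matches a 45 mm cassette clamped against the fixed jaw. The arm is clear, so I'm handing in.

```bash
python3 -c "
from plant import job
print(job.sign_off())"
```

```text
the job is handed in; nothing more can be done
None
```

The job is handed in (the sign-off returned no verdict): the jaw was drawn onto the buffers at about 16 N, the catch held, and the cassette is clamped flat and lengthwise with the jaw about 9 mm out; I kept clear of the beaker, dish and mould but did not re-measure them, and I viewed 11 pictures, one over the limit of 10.

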